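Tare the cork ring and stand the flask on the balance

ROBOT

A 7-joint arm with a two-finger parallel gripper is mounted at the origin on the work surface. World frame = base frame: x ahead of the robot, y to its left, z up, the work surface at z = 0. Lengths are in mm, angles in rad, forces in N, time in s.
With the tool pointing down it reaches from about 425 to 1025 mm from the base axis. Payload 3.6 kg.
Tool frame: the origin (TCP) lies midway between the tips of the shut fingers; the grasp point (between the pads) lies 19 mm behind it; z points along the fingers, y is the line along which they close (so a half turn about z gives the same grasp; the last joint's range is limited). The gripper opens to 85 mm and grips with 20 to 120 N. Pads are 22 mm wide; open, the fingers measure 114 mm over their backs; the gripper's body (76 mm by 85 mm) begins 54 mm behind the grasp point. The pads swing forward as they close: fully open they stand 13 mm farther back than shut.
Start: joints at [1.202, 0.591, 0.048, 1.609, -0.033, 0.943, -0.034], TCP at [197.431, -697.603, 231.302] pointing down, gripper open.
Joint ranges: [-2.69, 2.69], [-0.47, 2.24], [-1.27, 1.36], [0.19, 2.51], [-1.53, 4.68], [0.08, 2.07], [-3.09, 3.09]. Speed limits (rad/s): [2.57, 2.57, 3.14, 3.14, 3.14, 3.14, 3.14].

INTERFACE

Orientations are given as a unit quaternion [w, x, y, z].
In Python, from workcell import ctrl gives the robot as it stands.
- The arm moves only by the tool servo_tool, never from a script. Its argument "deltas" is one flat list of numbers, 5 for each row, row after row: the opening in per cent of the stroke, from 0 (shut) to 100 (fully open), then the shift along the tool's x, y, z in m, then the turn about the tool's z in degrees. In form: [hand, dx, dy, dz, roll, hand, dx, dy, dz, roll, ...]. A call has 1 to 5 rows; each row is the pose to reach, as a shift and turn from the pose commanded when the call began, along the tool's axes at that moment; what a row does not reach only later rows make up. A row lasts 1/12 s, in which the tool goes at most 41.7 mm and 7.16 degrees, less where a joint would pass 70% of its speed; a pose out of reach is approached as far as the arm can. A call with a gripper value outside its range is refused whole. The fingers move at their own pace and stop on an object; "squeeze" is the grip in N (left out, the last holds). Time passes only in rows, so rows that repeat a pose let the fingers close. It gives the time, the measured TCP pose, the force, the opening and the grip force at its end, in the units of the state.
- ctrl.get_obs(): the state, without advancing time (a new reading comes with each control period).
- ctrl.read_camera(name): name is "scene" or "top"; returns the picture (480x640x3 uint8, red, green, blue); there is no depth.
- ctrl.camera_model(name): a dict with "vertical_fov" (degrees; the focal length in pixels is half the picture's height over the tangent of half this angle, whatever the lens; pixels are square), "cx", "cy" (the principal point, pixels), "pose" (4x4, takes a point from camera to world coordinates). Camera axes: x right, y up, looking along -z (the intrinsics and any distortion apply to the point x, -y, -z); pixel columns grow to the right and rows downward; lengths in mm; the calibration is good to about 2 mm. A picture is of the moment at which its call begins. camera_model takes no time and is no camera call.
- ctrl.sign_off(): hands the job in; it is judged then, once.
Trained networks look in the newest picture that a camera, given by its name, has taken for a name from the list of things; names that differ only in an ending like _2 or _b are one class to them, and where a whole thing is asked for, a point or a joint stands for the part that bears it (a point fixed in the world has none). Each returns a list of dicts, best first, with "score" (0 to 1); they miss things now and then, are a little off and sometimes report something else, mostly with a low value. They report only what shows in the picture. A call takes as long as a camera call. They do not tell look-alikes from the thing itself.
- ctrl.search_frame(camera, thing): "box" ([left, top, right, bottom] in pixels, round what is visible of it).
- ctrl.outline_of(camera, thing): "mask" (480x640 bool, what is visible of it) and "box" ([left, top, right, bottom] in pixels, round what is visible of it).
The state is a dict: "time_s": time; "joints": joint angles; "joint_velocities": joint speeds; "tau": joint torques, N m; "tcp_pos": TCP position; "ee_rot": TCP orientation; "ft_force": force on the tool from outside, world axes, zero at the start; "ft_torque": the same for the moment, N m; "finger_gap": finger opening in mm; "grasp_force": force on a finger pad.
Only numpy, scipy, OpenCV 4.12 (cv2) and the standard library are available. Lean on these libraries where they do the work, as an engineer would, in place of code of your own. Each camera call takes 0.05 s, during which the arm holds its last target. There are 200 camera calls.

TASK

Weigh the round-bottom flask: set the larger cork ring flat in the middle of the balance pan, and once you have let go of it press the tare button fully down while only the ring is on the pan. Then take the flask from its sloped rest and stand it in the ring with its neck straight up, setting it down without dropping it; do not press tare again with the flask on the pan, and leave the other things on the bench where they are.

Things in the scene. Friction and masses are not known exactly. Their poses are not given: they have to be found in the camera images.
- balance: Laboratory balance, fixed: 290 mm deep (its x), 190 mm wide (its y); white housing 60 mm high, grey front console 48 mm high on its -x side, roughly towards the robot. Origin: centre of its underside. A square steel pan (150 by 150 mm, 6 mm thick) stands on it, top 75 mm above the bench, middle at (45, 0) mm in the balance's frame; it does not move.
- pan (a point): Middle of the pan's upper surface, 75 mm above the bench; axes as the balance's, z up.
- tare_top (a point): Middle of the top of the tare button: a round white push button, 26 mm across, in a black housing on the front console at the balance's -y side (beside the dark display, which is on the +y side). Pressed straight down.
- tare (a joint): Travel of the tare button in m: 0 up, 0.005 fully down; it takes about 4 N and springs back.
- cork_ring: The larger of two loose cork rings, lying flat: 66 mm outside, 44 mm hole right through, 24 mm high, 30 g. Origin: centre of its underside; z along its axis.
- flask: Empty glass round-bottom flask, 100 g: bulb 64 mm across, straight neck 24 mm across without a rim, from 62 to 110 mm above the bottom. Origin: bottom of the bulb; z along the neck to the mouth. Starts leaning 0.42 rad to its rest's -x side. Balanced near the bulb's centre: keeps the lean it is let go with.
- bulb (a point): Centre of the flask's bulb, 32 mm from its bottom along its axis. With the flask seated in the cork ring it is 47 mm above the ring's underside.
- flask_rest: White plastic rest, fixed: a 90 by 90 mm plate, 12 mm thick, tilted 0.42 rad, its face looking up and to the rest's -x side (roughly to the robot), with a 45 mm hole in which the flask's bulb sits; the hole's mouth is 56 mm above the bench, the highest edge 75 mm. Origin: on the bench under the middle of the hole's mouth.
- small_ring: Smaller cork ring, 44 mm outside, 22 mm hole, 18 mm high; not needed. Origin: centre of its underside.
- beaker: Empty glass beaker, 60 mm across, 75 mm high; not needed. Origin: centre of its underside.
- conical_flask: Conical glass flask, 82 mm across the base, 138 mm high; not needed. Origin: centre of its underside.
- amber_bottle: Amber reagent bottle, 72 mm across, 150 mm high; not needed. Origin: centre of its underside.
- jar: White plastic jar, 48 mm across, 60 mm high; not needed. Origin: centre of its underside.
- spatula: Steel spatula lying on the bench, 170 mm long; not needed. Origin: under its middle.
Not all that is in view belongs to the job. Leave any green or purple look-alike of the flask alone. Leave any blue look-alike of the cork_ring alone.

How it is judged (in metres and radians):
On the way, in this order (a step that is already met when the one before it is completed fails the run):
1. the larger cork ring lies flat in the middle of the pan (within 20 mm), let go, with the flask not on the pan (horizontal distance between cork_ring and pan below 0.02 m and z of cork_ring in the frame of pan between -0.004 and 0.004 m and angle between cork_ring's own z axis and vertical below 0.06 rad and contact force between the fingers and cork_ring below 0.1 N and linear speed of cork_ring below 0.02 m/s and horizontal distance between bulb and pan above 0.12 m), for 0.2 s.
2. the tare button is pressed (past 4 mm of its 5 mm) with only the ring on the pan (horizontal distance between cork_ring and pan below 0.02 m and z of cork_ring in the frame of pan between -0.004 and 0.004 m and angle between cork_ring's own z axis and vertical below 0.06 rad and value of joint tare above 0.004 m and horizontal distance between bulb and pan above 0.12 m), for 0.05 s.
3. the flask sits in the ring on the pan, neck up (horizontal distance between cork_ring and pan below 0.02 m and z of cork_ring in the frame of pan between -0.004 and 0.004 m and angle between cork_ring's own z axis and vertical below 0.06 rad and horizontal distance between bulb and cork_ring below 0.007 m and z of bulb in the frame of cork_ring between 0.04 and 0.053 m and angle between flask's own z axis and vertical below 0.14 rad), for 0.2 s.
At the end, for the whole second after the job is handed in: The larger cork ring lies flat on the pan, its centre within 20 mm of the pan's middle; the flask sits in it with its bulb's centre within 7 mm of the ring's axis and 40 to 53 mm above the ring's underside, its neck within 8 degrees (0.14 rad) of vertical; both are at rest and the tare button is up (all of step 3 and linear speed of each of flask, cork_ring below 0.02 m/s and angular speed of flask below 0.3 rad/s and value of joint tare below 0.002 m); the robot touches nothing.
It fails at once if the flask is dropped or thrown: it moves faster than 0.35 m/s with no finger touching it (linear speed of flask above 0.35 m/s and contact force between the fingers and flask below 0.05 N).
It fails at once if the tare button is pressed with the flask over the pan (value of joint tare above 0.003 m and horizontal distance between bulb and pan below 0.06 m and z of bulb in the frame of pan below 0.09 m).
It fails at once if another thing on the bench is shifted by more than 30 mm (distance of any of small_ring, beaker, conical_flask, amber_bottle, jar, spatula from where it was at the start of the episode above 0.03 m).
It also fails if it takes over 72 s, if anything falls off the work surface, if the arm or the gripper's body presses on something with over 40 N, if the wrist force passes 120 N, or if a joint passes its speed limit or range.

## Working session

There is one attempt and no reset: what is moved stays moved. The work goes in short steps, Python scripts to look and compute and a tool call to move; the robot and the scene stay as the last step left them, time stands still between calls to the robot, and variables do not carry over. Pictures are saved under pics/ and viewed, at most 10 in all, crops included, and the job is handed in when it is done.

Besides the shell and the picture viewer there is one more tool, called after "Call:" by a JSON object that holds its "api" and its "payload", one argument or row to a line. servo_tool: Moves the arm, as the interface text tells. Its arguments: {"type":"object","properties":{"deltas":{"type":"array","items":{"type":"number"}},"squeeze":{"type":"number"}},"required":["deltas"]}

```bash
mkdir -p pics; ls; python3 - <<'E'
from workcell import ctrl
import cv2,numpy as np
for n in("scene","top"):
    im=ctrl.read_camera(n);cv2.imwrite(f"pics/{n}0.png",im[:,:,::-1])
    m=ctrl.camera_model(n);print(n,{k:(np.round(v,3).tolist() if k=='pose' else v) for k,v in m.items()})
print(ctrl.get_obs())
E
```

```text
pics
scene {'vertical_fov': 57.492118506727195, 'cx': 319.9776221458864, 'cy': 237.2524177273946, 'pose': [[0.573, -0.694, 0.436, 953.65], [0.819, 0.492, -0.294, -287.437], [-0.01, 0.526, 0.851, 941.182], [0.0, 0.0, 0.0, 1.0]]}
top {'vertical_fov': 52.88926138360962, 'cx': 321.67004812077244, 'cy': 242.3059760167913, 'pose': [[0.017, 0.997, -0.08, 429.391], [-1.0, 0.017, 0.002, 16.684], [0.004, 0.08, 0.997, 1521.238], [0.0, 0.0, 0.0, 1.0]]}
{'time_s': 0.1, 'joints': array([ 1.20151408,  0.59202996,  0.04827062,  1.60969252, -0.03331837,
        0.94270031, -0.03367053]), 'joint_velocities': array([-1.25749396e-04, -2.05502912e-03,  1.11204333e-04, -2.31430073e-03,
        4.57577788e-05,  5.17349163e-05,  2.26367127e-04]), 'tau': array([ 4.07043946e-03, -5.50003624e+01,  1.55356474e+00, -1.98825645e+01,
        9.81287041e-03,  3.81557809e-03, -9.31743898e-06]), 'tcp_pos': array([ 197.24902294, -696.87727571,  230.25306234]), 'ee_rot': array([-9.97092444e-04,  9.90498836e-01,  1.37517377e-01, -1.78923190e-04]), 'ft_force': array([-0.70692324, -0.42994872, -0.61179195]), 'ft_torque': array([ 0.05637233,  0.02789844, -0.01233823]), 'grasp_force': 0.0, 'finger_gap': 85.12534484802114}
```

```bash
sleep 1; ls pics
```

```text
scene0.png
top0.png
```

View pics/scene0.png

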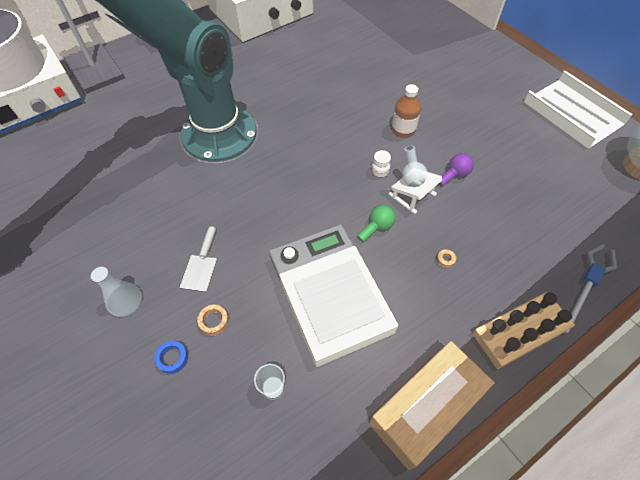

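View pics/top0.png

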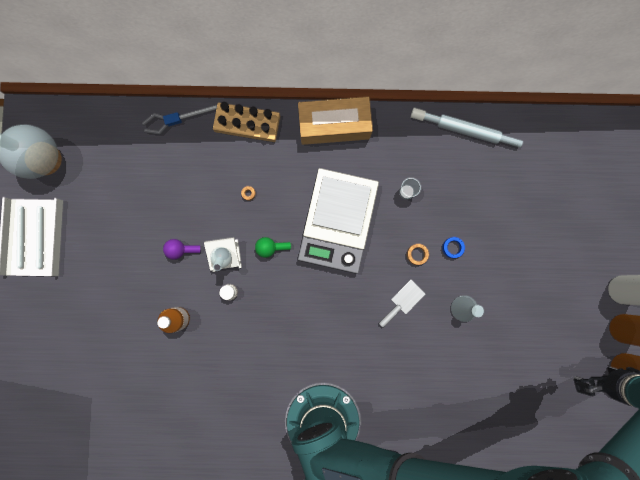

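Top view: the larger cork ring is at (418,254), with the blue look-alike at (454,248). The pan is at (341,205), tare button (348,258), the flask on its rest (222,256), and the green and purple look-alikes at (266,247) and (175,249). In the scene view the ring is at (212,320), the tare button (289,255) and the flask (414,172).

```bash
cat > h.py <<'E'
from workcell import ctrl
import numpy as np,cv2
M={n:ctrl.camera_model(n) for n in("scene","top")}
def ray(n,u,v):
    m=M[n];f=240/np.tan(np.radians(m["vertical_fov"]/2));P=np.array(m["pose"])
    d=P[:3,:3]@np.array([(u-m["cx"])/f,-(v-m["cy"])/f,-1]);return P[:3,3],d
def onz(n,u,v,z):
    o,d=ray(n,u,v);return o+d*(z-o[2])/d[2]
def proj(n,p):
    m=M[n];f=240/np.tan(np.radians(m["vertical_fov"]/2));P=np.array(m["pose"])
    q=P[:3,:3].T@(np.array(p)-P[:3,3]);return np.array([m["cx"]-f*q[0]/q[2],m["cy"]+f*q[1]/q[2]])
def tri(a,b):
    (o1,d1),(o2,d2)=ray("scene",*a),ray("top",*b)
    d1=d1/np.linalg.norm(d1);d2=d2/np.linalg.norm(d2)
    s=np.linalg.lstsq(np.c_[d1,-d2],o2-o1,rcond=None)[0]
    p,q=o1+s[0]*d1,o2+s[1]*d2;return (p+q)/2,np.linalg.norm(p-q)
E
python3 - <<'E'
from h import *
np.set_printoptions(precision=1,suppress=True)
for n in("top","scene"):
    for t,z in(("cork_ring",12),("balance",40),("tare_top",55),("flask",70),("flask_rest",56),("small_ring",9),("spatula",0),("beaker",0),("jar",30)):
        for r in ctrl.outline_of(n,t)[:3]:
            ys,xs=np.nonzero(r["mask"]);c=cv2.moments(r["mask"].astype(np.uint8),True)
            u,v=c["m10"]/c["m00"],c["m01"]/c["m00"]
            print(n,t,round(r["score"],2),np.array(r["box"]),np.array([u,v]),len(xs),onz(n,u,v,z))
            if t=="balance": print(cv2.boxPoints(cv2.minAreaRect(np.c_[xs,ys].astype(np.float32))).tolist())
print(proj("top",[0,0,0]),proj("scene",[0,0,0]))
E
```

```text
top cork_ring 0.84 [440.8 238.  465.2 255.8] [452.8 246.9] 241 [ 542.5 -398.8   12. ]
top cork_ring 0.69 [406.4 243.6 429.9 264.4] [417.  254.2] 265 [ 517.7 -286.5   12. ]
top balance 0.73 [300.3 169.1 378.  273.5] [337.9 221. ] 5797 [614.4 -36.2  40. ]
[[296.8703918457031, 260.2697448730469], [318.3940734863281, 168.02528381347656], [379.5321350097656, 182.29083251953125], [358.0084533691406, 274.5352783203125]]
top flask 0.96 [256.4 237.3 289.5 259.5] [269.4 246.8] 448 [528.9 170.5  70. ]
top flask 0.93 [163.3 236.3 198.3 259.5] [177.9 248.7] 500 [518.5 445.5  70. ]
top flask 0.9 [209.5 247.4 231.6 273.9] [219.9 257.9] 410 [493.1 318.4  70. ]
top small_ring 0.6 [242.8 186.4 253.5 199.7] [247.7 193.1] 152 [702.5 249.8   9. ]
top small_ring 0.17 [407.4 243.9 431.3 263.9] [417.4 254.6] 232 [ 516.7 -288.3    9. ]
top spatula 0.83 [380.4 279.6 426.  327.5] [403.6 301. ] 765 [ 370.6 -246.8    0. ]
top spatula 0.41 [204.  236.9 241.3 271.3] [224.3 251. ] 546 [518.3 319.6   0. ]
top beaker 0.74 [398.4 177.8 423.4 194.6] [409.4 188.4] 331 [ 728.2 -264.3    0. ]
top beaker 0.48 [209.5 246.7 
[... 626 characters left out ...]
5. ]
scene flask 0.9 [403.1 147.5 428.7 188.3] [412.7 169.1] 709 [476.5 327.7  70. ]
scene flask 0.9 [439.2 154.6 470.7 188.8] [456.8 167.9] 602 [539.2 423.1  70. ]
scene flask_rest 0.95 [387.4 173.6 442.4 214.9] [414.1 190.7] 822 [524.5 293.3  56. ]
scene small_ring 0.72 [435.1 251.9 458.2 266.6] [445.3 258.6] 269 [701.6 247.9   9. ]
scene spatula 0.8 [181.3 226.8 216.  294.2] [199.6 265.7] 1207 [ 368.7 -248.     0. ]
scene spatula 0.63 [198.1 301.4 228.1 335.3] [212.4 320. ] 574 [ 511.3 -287.7    0. ]
scene beaker 0.76 [255.2 365.8 286.1 400.9] [269.4 381.8] 868 [ 702.9 -253.5    0. ]
scene jar 0.65 [371.8 148.8 392.3 177.3] [380.7 163.6] 386 [389.3 298.   30. ]
[322.9 421.1] [218.6 133.4]
```

```bash
python3 - <<'E'
from h import *
s=cv2.imread("pics/scene0.png");t=cv2.imread("pics/top0.png")
f=lambda im,x,y,w,h:cv2.resize(im[y:y+h,x:x+w],None,fx=800/w/2,fy=800/w/2,interpolation=cv2.INTER_CUBIC)
a=f(s,266,222,134,100*134//134*1);
A=[f(s,266,222,136,102),f(t,290,165,136,102),f(s,365,140,100,75),f(t,195,225,100,75)]
print([x.shape for x in A]);A=[cv2.resize(x,(400,300)) for x in A]
cv2.imwrite("pics/c1.png",np.vstack([np.hstack(A[:2]),np.hstack(A[2:])]))
E
```

```text
[(300, 400, 3), (300, 400, 3), (300, 400, 3), (300, 400, 3)]
```

View pics/c1.png

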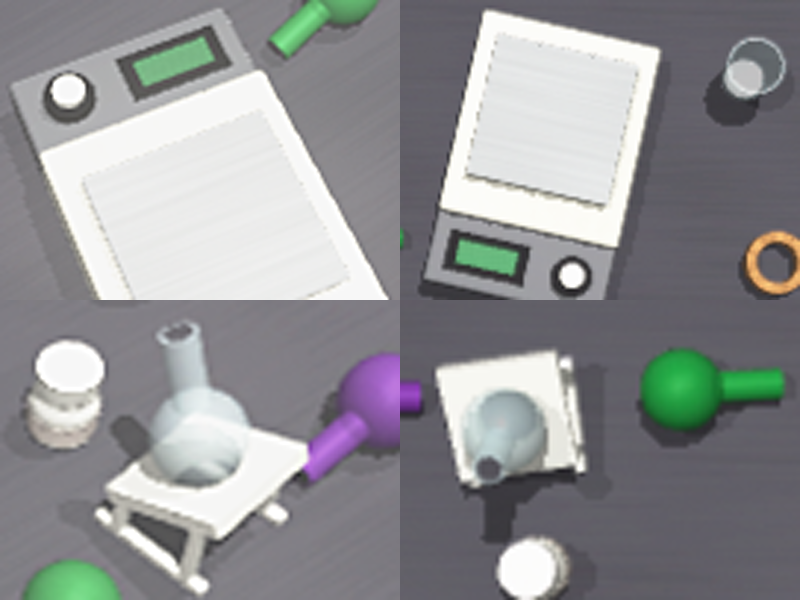

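```bash
python3 - <<'E'
from h import *
np.set_printoptions(precision=1,suppress=True)
k=2.941
c=np.array([(97,33),(238,66),(207,206),(67,177)])/k+[290,165]
P=np.array([onz("top",u,v,75) for u,v in c]);print(P)
print("pan",P.mean(0),"edges",np.linalg.norm(P-np.roll(P,-1,0),axis=1))
e=(P[0]+P[1]-P[2]-P[3]);print("yaw",np.degrees(np.arctan2(e[1],e[0])))
# scene: pan visible corners 
for a in((84,178),(264,112),(350,270)):print("scenepan",onz("scene",a[0]/k+266,a[1]/k+222,75))
print("tare",tri((289.5,252.6),(348.1,258.8)))
print("mouth",tri((409.5,147.75),(217,267)))
print("bulb",tri((414.75,174.3),(221,257)))
print("green",onz("top",683/4-100+195,(390-300)/4+225,32), onz("top",(780)/4-100+195,(384-300)/4+225,20))
E
```

```text
[[ 746.4   12.5   75. ]
 [ 714.4 -133.6   75. ]
 [ 568.8 -103.1   75. ]
 [ 596.2   40.8   75. ]]
pan [656.5 -45.8  75. ] edges [149.5 148.8 146.4 152.9]
yaw -11.237355664622752
scenepan [ 573.4 -100.    75. ]
scenepan [606.2  43.3  75. ]
scenepan [743.5  15.3  75. ]
tare (array([497.6, -66.5,  64.6]), np.float64(2.3780670001174364))
mouth (array([464. , 309.7, 149.2]), np.float64(1.378866568142307))
bulb (array([496.1, 314.3,  77.8]), np.float64(2.0583943409787957))
green [529.2 185.6  32. ] [536.  111.5  20. ]
```

The checks agree: the mouth and bulb are 78.4 mm apart (78 expected), the lean is 0.426 rad, and the pan edges are about 149 mm. The tool always points down, so I'll straighten the flask in its hole by closing the fingers along the lean direction. First, the ring.

Call:
{"api": "servo_tool", "payload": {
  "deltas": [100,0.032,-0.023,0,-7,100,0.064,-0.047,0,-14,100,0.096,-0.07,0,-21,100,0.128,-0.094,0,-28,100,0.16,-0.118,0,-35],
  "squeeze": 20
}}

```text
time_s: 1.42
tcp_pos: [320.2, -539.1, 231.6]
ee_rot: [0.0, 0.902, 0.432, 0.0]
ft_force: [0.4, 0.2, -0.5]
finger_gap: 85.5
grasp_force: 0.0
```

```bash
cat > g.py <<'E'
import sys
from h import *
from scipy.spatial.transform import Rotation as R
def go(x,y,z,yaw=None):
    o=ctrl.get_obs();q=o["ee_rot"];r=R.from_quat([q[1],q[2],q[3],q[0]]).as_matrix()
    a=np.degrees(np.arctan2(r[1,1],r[0,1]))
    d=r.T@(np.array([x,y,z])-o["tcp_pos"])
    print("t",round(o["time_s"],2),"tcp",o["tcp_pos"].round(1),"ydir",a.round(1),"tilt",r[:,2].round(3),"f",o["ft_force"].round(1),"gap",round(o["finger_gap"],1),"gf",round(o["grasp_force"],1))
    print("delta",d.round(1),"roll",None if yaw is None else round(-(yaw-a),1),"j",o["joints"].round(2))
if __name__=="__main__": go(*map(float,sys.argv[1:]))
E
python3 g.py 517 -287 120 9
```

```text
t 1.42 tcp [ 320.2 -539.1  231.6] ydir -38.9 tilt [ 0.    -0.001 -1.   ] f [ 0.4  0.2 -0.5] gap 85.5 gf 0.0
delta [319.8  -5.  111.5] roll -47.9 j [ 1.06  0.47 -0.13  1.83  0.08  0.84  0.21]
```

Call:
{"api": "servo_tool", "payload": {
  "deltas": [100,0.032,-0.001,0,-7,100,0.064,-0.001,0,-14,100,0.096,-0.002,0,-21,100,0.128,-0.002,0,-28,100,0.16,-0.003,0,-34]
}}

```text
time_s: 1.83
tcp_pos: [418.9, -413.6, 231.7]
ee_rot: [0.0, 0.737, 0.676, -0.0]
ft_force: [0.8, 0.2, -0.1]
finger_gap: 85.2
grasp_force: 0.0
```

Call:
{"api": "servo_tool", "payload": {
  "deltas": [100,0.03,0.02,0.02,-5,100,0.06,0.04,0.04,-10,100,0.09,0.06,0.06,-14,100,0.12,0.08,0.09,-14,100,0.133,0.088,0.11,-14]
}}

```text
time_s: 2.25
tcp_pos: [521.1, -286.3, 120.8]
ee_rot: [0.001, 0.649, 0.761, 0.002]
ft_force: [0.1, 0.1, 0.7]
finger_gap: 85.3
grasp_force: 0.0
```

```bash
python3 - <<'E'
from g import *
for r in ctrl.outline_of("scene","cork_ring")[:2]: print(r["score"],r["box"])
go(517,-287.3,-2,9)
E
```

```text
0.96 [199.3, 303.1, 226.9, 335.9]
0.6 [153.6, 339.7, 189.0, 373.6]
t 2.3 tcp [ 520.7 -281.6  116.7] ydir 9.3 tilt [-0.001  0.007 -1.   ] f [ 1.5  2.8 -2.1] gap 85.2 gf 0.0
delta [ -5.9  -4.5 118.7] roll 0.3 j [ 0.65  0.6  -0.32  1.98  0.3   0.61  0.29]
```

Call:
{"api": "servo_tool", "payload": {
  "deltas": [100,0,0,0.03,0,100,0,0,0.06,0,100,0,0,0.06,0,100,0,0,0.06,0,100,0,0,0.06,0]
}}

```text
time_s: 2.72
tcp_pos: [518.3, -290.8, 62.4]
ee_rot: [0.001, 0.651, 0.759, 0.0]
ft_force: [0.5, -0.0, -0.7]
finger_gap: 85.2
grasp_force: 0.0
```

```bash
python3 - <<'E'
from g import *
im=ctrl.read_camera("scene");a=im[270:370,140:280];im2=ctrl.read_camera("top");b=im2[200:300,370:510]
cv2.imwrite("pics/r1.png",np.vstack([cv2.resize(x,(420,300),interpolation=cv2.INTER_CUBIC) for x in(a,b)])[:,:,::-1])
go(517,-287.3,-2,9)
E
```

```text
t 2.82 tcp [ 518.9 -291.1   63.3] ydir 8.8 tilt [ 0.003 -0.002 -1.   ] f [-0.4  0.2  0.7] gap 85.6 gf 0.0
delta [ 4.2 -1.5 65.2] roll -0.2 j [ 0.63  0.67 -0.27  2.    0.35  0.5   0.25]
```

View pics/r1.png

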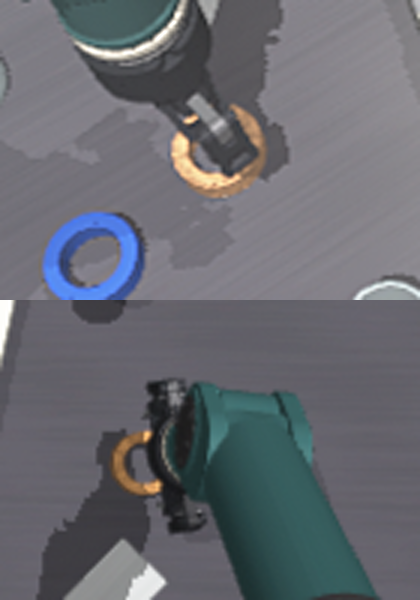

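The fingers straddle the ring along x in the top crop, and the blue ring is clear. I'm descending now.

Call:
{"api": "servo_tool", "payload": {
  "deltas": [100,0.004,-0.0015,0.03,0,100,0.004,-0.0015,0.05,0,100,0.004,-0.0015,0.063,0,100,0.004,-0.0015,0.063,0,100,0.004,-0.0015,0.063,0]
}}

```text
time_s: 3.23
tcp_pos: [516.0, -286.7, -1.2]
ee_rot: [0.0, 0.651, 0.759, 0.0]
ft_force: [-1.6, 0.6, 0.7]
finger_gap: 85.7
grasp_force: 0.0
```

Call:
{"api": "servo_tool", "payload": {
  "deltas": [60,0,0,0,0,60,0,0,0,0,60,0,0,0,0,60,0,0,0,0,60,0,0,0,0],
  "squeeze": 25
}}

```text
time_s: 3.65
tcp_pos: [516.8, -287.0, 0.1]
ee_rot: [0.001, 0.651, 0.759, 0.0]
ft_force: [-1.0, 0.7, 6.7]
finger_gap: 65.6
grasp_force: 27.3
```

```bash
python3 g.py 657.5 -44 150 9
```

```text
t 3.65 tcp [ 5.168e+02 -2.870e+02  1.000e-01] ydir 8.8 tilt [ 0.003 -0.001 -1.   ] f [-1.   0.7  6.7] gap 65.6 gf 27.3
delta [ 218.3  176.6 -149.9] roll -0.2 j [ 0.58  0.77 -0.21  2.03  0.4   0.38  0.21]
```

Call:
{"api": "servo_tool", "payload": {
  "deltas": [60,0,0,-0.025,0,60,0,0,-0.06,0,60,0,0,-0.1,0,60,0,0,-0.135,0,60,0.01,0.008,-0.15,0]
}}

```text
time_s: 4.07
tcp_pos: [522.8, -279.2, 153.5]
ee_rot: [0.004, 0.653, 0.758, -0.0]
ft_force: [0.6, -0.2, 0.1]
finger_gap: 65.2
grasp_force: 28.4
```

Call:
{"api": "servo_tool", "payload": {
  "deltas": [60,0.025,0.02,0,0,60,0.053,0.043,0,0,60,0.082,0.066,0,0,60,0.11,0.088,0,0,60,0.138,0.111,0,0]
}}

```text
time_s: 4.48
tcp_pos: [611.1, -120.6, 149.2]
ee_rot: [0.0, 0.651, 0.759, 0.0]
ft_force: [1.0, -0.8, -0.5]
finger_gap: 65.4
grasp_force: 28.4
```

Call:
{"api": "servo_tool", "payload": {
  "deltas": [60,0.028,0.023,0,0,60,0.055,0.045,0,0,60,0.07,0.058,0,0,60,0.07,0.058,0,0,60,0.07,0.058,0,0]
}}

```text
time_s: 4.9
tcp_pos: [657.7, -41.8, 148.9]
ee_rot: [0.0, 0.649, 0.76, 0.001]
ft_force: [1.0, -0.8, -0.9]
finger_gap: 65.3
grasp_force: 28.4
```

```bash
python3 g.py 657.5 -44 76 9
```

```text
t 4.9 tcp [657.7 -41.8 148.9] ydir 9.0 tilt [ 0.001  0.001 -1.   ] f [ 1.  -0.8 -0.9] gap 65.3 gf 28.4
delta [-2.2 -0.6 72.9] roll -0.0 j [ 0.22  0.62 -0.33  1.82  0.28  0.75 -0.1 ]
```

Call:
{"api": "servo_tool", "payload": {
  "deltas": [60,-0.002,0,0.03,0,60,-0.002,0,0.055,0,60,-0.002,0,0.066,0,60,-0.002,0,0.07,0,60,-0.002,0,0.072,0]
}}

```text
time_s: 5.32
tcp_pos: [656.7, -47.1, 75.8]
ee_rot: [-0.0, 0.651, 0.759, -0.001]
ft_force: [0.1, -0.8, -0.0]
finger_gap: 65.0
grasp_force: 28.4
```

Call:
{"api": "servo_tool", "payload": {
  "deltas": [60,0,0,0.001,0,60,0,0,0.0015,0,60,0,0,0.002,0,60,0,0,0.002,0]
}}

```text
time_s: 5.65
tcp_pos: [658.2, -45.8, 75.3]
ee_rot: [0.001, 0.651, 0.759, 0.001]
ft_force: [-0.1, 0.6, 0.1]
finger_gap: 65.3
grasp_force: 28.4
```

```bash
python3 g.py 657.5 -44 75 9
```

```text
t 5.65 tcp [658.2 -45.8  75.3] ydir 8.8 tilt [ 0.002 -0.    -1.   ] f [-0.1  0.6  0.1] gap 65.3 gf 28.4
delta [ 1.9 -0.4  0.3] roll -0.2 j [ 0.19  0.71 -0.29  1.85  0.32  0.62 -0.14]
```

Call:
{"api": "servo_tool", "payload": {
  "deltas": [60,0,0,0.001,0,60,0,0,0.002,0,60,0,0,0.002,0]
}}

```text
time_s: 5.9
tcp_pos: [658.2, -45.8, 75.1]
ee_rot: [0.001, 0.651, 0.759, 0.0]
ft_force: [-3.7, 0.4, 13.2]
finger_gap: 65.3
grasp_force: 29.4
```

Call:
{"api": "servo_tool", "payload": {
  "deltas": [100,0,0,0,0,100,0,0,0,0,100,0,0,0,0,100,0,0,0,0,100,0,0,0,0]
}}

```text
time_s: 6.32
tcp_pos: [657.3, -45.8, 72.0]
ee_rot: [-0.0, 0.651, 0.759, -0.0]
ft_force: [0.7, -0.3, 0.4]
finger_gap: 85.3
grasp_force: 0.0
```

Call:
{"api": "servo_tool", "payload": {
  "deltas": [100,0,0,-0.01,0,100,0,0,-0.03,0,100,0,0,-0.06,0,100,0,0,-0.06,0,100,0,0,-0.06,0]
}}

```text
time_s: 6.73
tcp_pos: [659.3, -45.7, 134.9]
ee_rot: [0.002, 0.651, 0.759, 0.002]
ft_force: [-0.1, -0.8, -1.1]
finger_gap: 85.3
grasp_force: 0.0
```

```bash
python3 g.py 497.6 -66.5 110 -11
```

```text
t 6.73 tcp [659.3 -45.7 134.9] ydir 8.8 tilt [ 0.005  0.    -1.   ] f [-0.1 -0.8 -1.1] gap 85.3 gf 0.0
delta [   4.2 -163.1   24.1] roll 19.8 j [ 0.22  0.64 -0.32  1.82  0.29  0.72 -0.11]
```

Call:
{"api": "servo_tool", "payload": {
  "deltas": [0,0.001,-0.035,0,0,0,0.002,-0.075,0,0,0,0.003,-0.115,0,0,0,0.004,-0.15,0,0,0,0.004,-0.163,0.015,0]
}}

```text
time_s: 7.15
tcp_pos: [489.3, -68.1, 117.8]
ee_rot: [-0.001, 0.651, 0.759, -0.002]
ft_force: [-0.1, -0.6, -0.4]
finger_gap: 25.8
grasp_force: 0.0
```

Call:
{"api": "servo_tool", "payload": {
  "deltas": [0,0,0,0.015,0,0,0,0,0.015,0,0,0,0,0.015,0,0,0,0,0.015,0,0,0,0,0.015,0]
}}

```text
time_s: 7.57
tcp_pos: [497.2, -66.6, 102.8]
ee_rot: [0.001, 0.651, 0.759, 0.001]
ft_force: [0.4, 0.2, 0.4]
finger_gap: -0.0
grasp_force: 0.0
```

```bash
python3 - <<'E'
from g import *
im=ctrl.read_camera("scene");a=im[215:335,250:410];im2=ctrl.read_camera("top");b=im2[165:285,280:440]
cv2.imwrite("pics/r2.png",np.vstack([cv2.resize(x,(400,300),interpolation=cv2.INTER_CUBIC) for x in(a,b)])[:,:,::-1])
for n in("scene","top"):
    for r in ctrl.outline_of(n,"cork_ring")[:3]:
        c=cv2.moments(r["mask"].astype(np.uint8),True);print(n,r["score"],r["box"],onz(n,c["m10"]/c["m00"],c["m01"]/c["m00"],87))
go(497.6,-66.5,70,9)
E
```

```text
scene 0.95 [323.1, 280.2, 351.7, 313.4] [657.25841789 -45.85556609  87.        ]
scene 0.86 [154.8, 342.1, 186.2, 374.6] [ 573.25280798 -392.0245784    87.        ]
top 0.8 [334.9, 192.4, 354.3, 216.3] [658.79248738 -48.16296684  87.        ]
top 0.57 [441.0, 236.8, 462.5, 255.5] [ 534.04307242 -379.21125046   87.        ]
t 7.77 tcp [496.4 -66.8 102.7] ydir 8.8 tilt [ 0.001  0.    -1.   ] f [ 0.7 -0.2 -0.5] gap -0.2 gf 0.0
delta [ 0.1  1.1 32.7] roll -0.2 j [ 0.26  0.53 -0.29  2.19  0.34  0.46 -0.14]
```

View pics/r2.png

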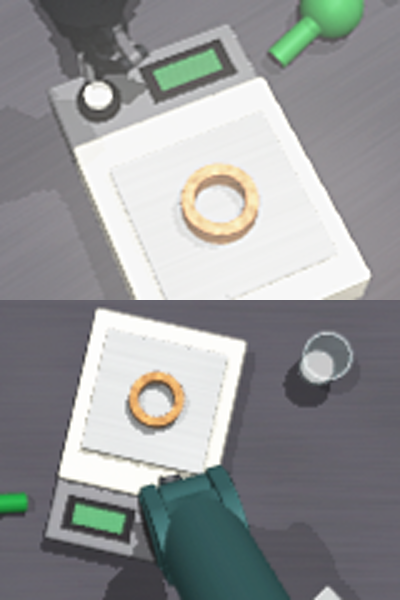

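```bash
python3 - <<'E'
from h import *
for z in(65,103): print((proj("scene",[497,-66.7,z])-[250,215])*2.5)
im=cv2.imread("pics/r2.png")[0:140,30:220];cv2.imwrite("pics/r3.png",cv2.resize(im,None,fx=4,fy=4,interpolation=cv2.INTER_CUBIC))
E
```

```text
[96.89691685 93.51811941]
[93.88839117 72.40881402]
```

View pics/r3.png

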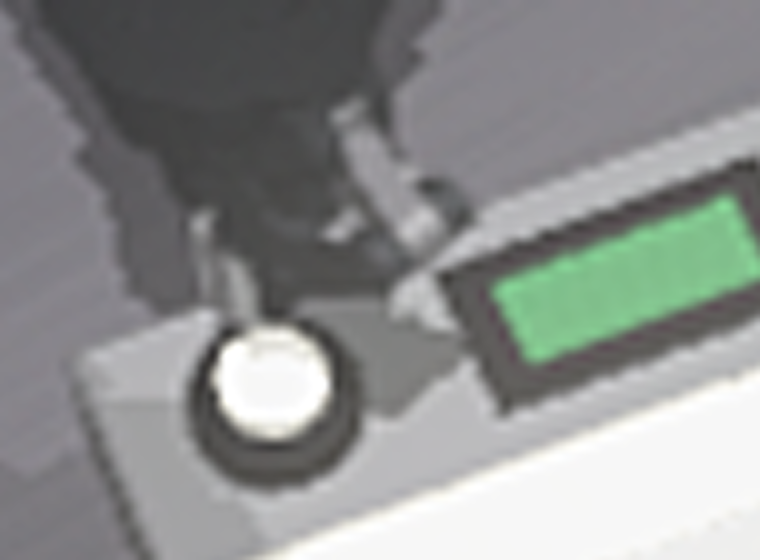

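The ring lies centred on the pan, within about 3 mm, and the closed fingertips project just above the button. Pressing gently.

Call:
{"api": "servo_tool", "payload": {
  "deltas": [0,0,0.001,0.015,0,0,0,0.001,0.028,0,0,0,0.001,0.034,0,0,0,0.001,0.037,0,0,0,0.001,0.037,0]
}}

```text
time_s: 8.18
tcp_pos: [496.7, -66.6, 65.2]
ee_rot: [-0.0, 0.651, 0.759, -0.0]
ft_force: [-0.6, 0.3, 3.1]
finger_gap: -0.1
grasp_force: 1.6
```

Call:
{"api": "servo_tool", "payload": {
  "deltas": [0,0,0,0.002,0,0,0,0,0.004,0,0,0,0,0.004,0]
}}

```text
time_s: 8.43
tcp_pos: [496.8, -66.7, 63.7]
ee_rot: [0.001, 0.651, 0.759, -0.001]
ft_force: [-4.6, 0.7, 22.1]
finger_gap: -0.2
grasp_force: 10.9
```

Call:
{"api": "servo_tool", "payload": {
  "deltas": [0,0,0,0.001,0,0,0,0,0.002,0,0,0,0,0.002,0]
}}

```text
time_s: 8.68
tcp_pos: [496.8, -66.7, 63.4]
ee_rot: [0.001, 0.651, 0.759, -0.001]
ft_force: [-7.6, 0.3, 39.2]
finger_gap: 0.2
grasp_force: 19.4
```

Call:
{"api": "servo_tool", "payload": {
  "deltas": [0,0,0,-0.005,0,0,0,0,-0.005,0,0,0,0,-0.005,0]
}}

```text
time_s: 8.93
tcp_pos: [497.1, -66.7, 65.3]
ee_rot: [0.001, 0.651, 0.759, 0.0]
ft_force: [-0.1, -0.3, 2.6]
finger_gap: -0.1
grasp_force: 1.6
```

Call:
{"api": "servo_tool", "payload": {
  "deltas": [0,0,0,-0.0015,0,0,0,0,-0.0015,0]
}}

```text
time_s: 9.1
tcp_pos: [497.1, -66.7, 66.0]
ee_rot: [0.0, 0.651, 0.759, 0.0]
ft_force: [-0.4, 0.2, 2.5]
finger_gap: 0.2
grasp_force: 1.4
```

Call:
{"api": "servo_tool", "payload": {
  "deltas": [0,0,0,-0.0015,0,0,0,0,-0.0015,0]
}}

```text
time_s: 9.27
tcp_pos: [497.0, -66.7, 67.2]
ee_rot: [0.0, 0.651, 0.759, 0.0]
ft_force: [0.4, -0.2, 1.3]
finger_gap: -0.1
grasp_force: 1.0
```

Call:
{"api": "servo_tool", "payload": {
  "deltas": [0,0,0,-0.0015,0,0,0,0,-0.0015,0]
}}

```text
time_s: 9.43
tcp_pos: [497.1, -66.7, 68.8]
ee_rot: [0.0, 0.651, 0.759, 0.0]
ft_force: [-0.4, 0.3, 1.1]
finger_gap: -0.1
grasp_force: 0.6
```

Call:
{"api": "servo_tool", "payload": {
  "deltas": [0,0,0,-0.003,0,0,0,0,-0.003,0]
}}

```text
time_s: 9.6
tcp_pos: [496.6, -66.7, 71.9]
ee_rot: [-0.0, 0.651, 0.759, -0.0]
ft_force: [0.7, -0.5, -0.1]
finger_gap: -0.2
grasp_force: 0.0
```

The spring force falls from bottomed to zero between z 64 and 69. That is the full 5 mm of travel, so the tare was pressed. Next is the flask.

Call:
{"api": "servo_tool", "payload": {
  "deltas": [20,0,0,-0.03,0,60,0,0,-0.07,0,100,0.01,0.001,-0.105,0,100,0.035,0.004,-0.133,0,100,0.067,0.008,-0.143,0]
}}

```text
time_s: 10.02
tcp_pos: [496.5, -0.7, 218.6]
ee_rot: [0.003, 0.653, 0.757, 0.002]
ft_force: [0.6, -0.4, -0.7]
finger_gap: 60.7
grasp_force: 0.0
```

Call:
{"api": "servo_tool", "payload": {
  "deltas": [100,0.035,0.004,0,0,100,0.07,0.008,0,0,100,0.105,0.012,0,0,100,0.14,0.016,0,0,100,0.175,0.02,0,0]
}}

```text
time_s: 10.43
tcp_pos: [486.6, 178.0, 214.7]
ee_rot: [-0.0, 0.651, 0.759, -0.0]
ft_force: [-0.3, 0.3, -0.6]
finger_gap: 85.3
grasp_force: 0.0
```

Call:
{"api": "servo_tool", "payload": {
  "deltas": [100,0.035,0.004,0,0,100,0.07,0.008,0,0,100,0.105,0.012,0,0,100,0.125,0.015,0,0,100,0.135,0.015,0,0]
}}

```text
time_s: 10.85
tcp_pos: [480.5, 316.8, 214.8]
ee_rot: [-0.001, 0.649, 0.761, 0.001]
ft_force: [0.1, -0.9, 0.5]
finger_gap: 85.3
grasp_force: 0.0
```

Call:
{"api": "servo_tool", "payload": {
  "deltas": [100,0,0,0,0,100,0,0,0,0,100,0,0,0,0]
}}

```text
time_s: 11.1
tcp_pos: [481.7, 309.7, 214.3]
ee_rot: [0.001, 0.652, 0.758, -0.001]
ft_force: [-0.0, -0.2, -0.1]
finger_gap: 85.4
grasp_force: 0.0
```

```bash
python3 - <<'E'
from g import *
im=ctrl.read_camera("scene");a=im[100:235,345:525]
cv2.imwrite("pics/r4.png",cv2.resize(a,(640,480),interpolation=cv2.INTER_CUBIC)[:,:,::-1])
go(482,312,122,9)
E
```

```text
t 11.15 tcp [481.9 309.6 214.4] ydir 8.6 tilt [-0.001 -0.002 -1.   ] f [ 0.5 -0.1  0.1] gap 85.5 gf 0.0
delta [ 2.6  0.5 92.4] roll -0.4 j [-0.33  0.45 -0.44  1.96  0.26  0.79 -0.76]
```

View pics/r4.png

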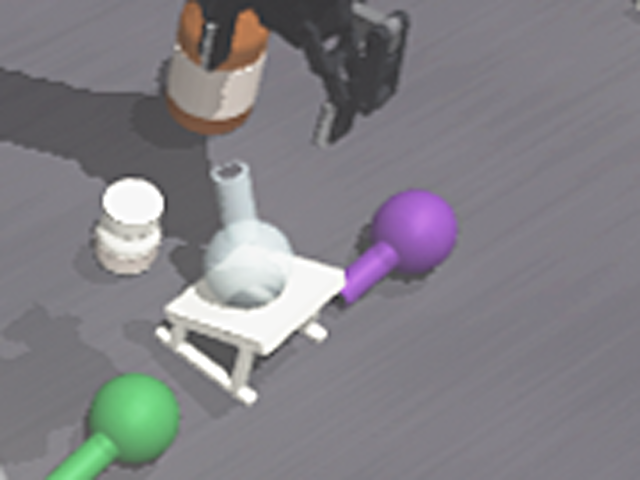

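Call:
{"api": "servo_tool", "payload": {
  "deltas": [100,0.003,0,0.03,0,100,0.003,0,0.06,0,100,0.003,0,0.085,0,100,0.003,0,0.099,0,100,0.003,0,0.099,0]
}}

```text
time_s: 11.57
tcp_pos: [479.7, 311.4, 112.7]
ee_rot: [-0.0, 0.652, 0.758, -0.004]
ft_force: [-0.1, 0.3, -0.6]
finger_gap: 85.6
grasp_force: 0.0
```

```bash
python3 - <<'E'
from g import *
go(496.2,314,115,9)
for n in("scene",):
    ctrl.read_camera(n)
    for r in ctrl.search_frame(n,"flask")[:3]: print(n,r)
E
```

```text
t 11.57 tcp [479.7 311.4 112.7] ydir 8.7 tilt [-0.005 -0.005 -1.   ] f [-0.1  0.3 -0.6] gap 85.6 gf 0.0
delta [ 0.  16.7 -2.4] roll -0.3 j [-0.39  0.59 -0.36  2.03  0.36  0.59 -0.85]
scene {'box': [437.9, 152.2, 471.4, 187.7], 'score': 0.91}
scene {'box': [359.5, 206.3, 392.3, 240.1], 'score': 0.91}
scene {'box': [402.6, 148.8, 427.4, 186.4], 'score': 0.6}
```

Flask undisturbed. Now move to centre over the bulb while half-closing, then close.

Call:
{"api": "servo_tool", "payload": {
  "deltas": [90,0,0.004,0,0,82,0,0.008,0,0,74,0,0.011,0,0,66,0,0.014,0,0,66,0,0.014,0,0],
  "squeeze": 20
}}

```text
time_s: 12.08
tcp_pos: [496.3, 317.9, 116.5]
ee_rot: [0.0, 0.651, 0.759, 0.001]
ft_force: [0.6, -0.1, 1.0]
finger_gap: 56.0
grasp_force: 0.1
```

```bash
python3 - <<'E'
from g import *
im=ctrl.read_camera("scene");a=im[100:235,345:525]
cv2.imwrite("pics/r5.png",cv2.resize(a,(640,480),interpolation=cv2.INTER_CUBIC)[:,:,::-1])
go(496.2,314,115,9)
E
```

```text
t 12.13 tcp [495.8 317.8 116.3] ydir 8.8 tilt [ 0.001  0.001 -1.   ] f [ 0.8  0.1 -0.6] gap 56.3 gf 0.0
delta [-3.8 -0.2  1.3] roll -0.2 j [-0.38  0.6  -0.37  1.99  0.36  0.61 -0.84]
```

View pics/r5.png

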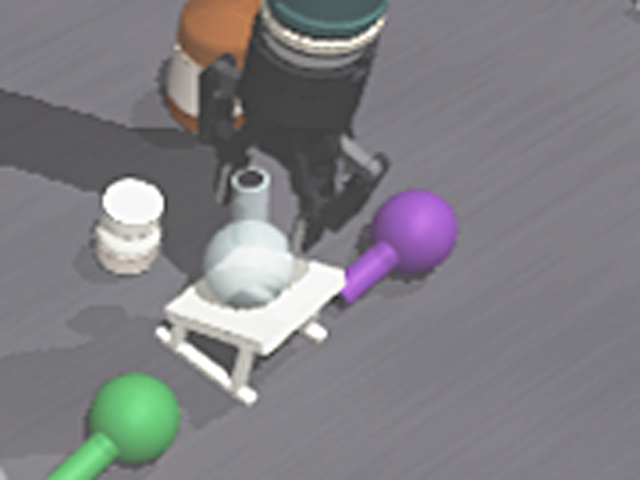

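The neck is straightening between the fingers, with the mouth now at crop (250,180). I'll centre laterally and close.

Call:
{"api": "servo_tool", "payload": {
  "deltas": [60,-0.002,0,0.001,0,50,-0.003,0,0.001,0,44,-0.003,0,0.001,0,38,-0.003,0,0.001,0,33,-0.003,0,0.001,0]
}}

```text
time_s: 12.55
tcp_pos: [495.2, 314.5, 114.7]
ee_rot: [-0.0, 0.651, 0.759, -0.0]
ft_force: [-0.9, -0.1, -0.1]
finger_gap: 28.2
grasp_force: 0.2
```

Call:
{"api": "servo_tool", "payload": {
  "deltas": [28,0,0,0,0,22,0,0,0,0,15,0,0,0,0,15,0,0,0,0,15,0,0,0,0],
  "squeeze": 25
}}

```text
time_s: 12.97
tcp_pos: [495.2, 314.6, 114.8]
ee_rot: [-0.0, 0.651, 0.759, -0.0]
ft_force: [-1.4, -0.3, 0.3]
finger_gap: 23.5
grasp_force: 24.7
```

Call:
{"api": "servo_tool", "payload": {
  "deltas": [15,0,0,-0.005,0,15,0,0,-0.015,0,15,0,0,-0.03,0,15,0,0,-0.05,0,15,0,0,-0.07,0]
}}

```text
time_s: 13.38
tcp_pos: [495.4, 314.4, 185.9]
ee_rot: [-0.0, 0.651, 0.759, -0.0]
ft_force: [-0.1, -0.9, -1.0]
finger_gap: 23.2
grasp_force: 24.7
```

Call:
{"api": "servo_tool", "payload": {
  "deltas": [15,0,0,-0.03,0,15,0,0,-0.05,0,15,0,0,-0.05,0]
}}

```text
time_s: 13.63
tcp_pos: [498.0, 317.0, 240.4]
ee_rot: [0.001, 0.651, 0.759, 0.005]
ft_force: [0.3, 0.8, -1.9]
finger_gap: 23.7
grasp_force: 24.8
```

```bash
python3 - <<'E'
from g import *
im=ctrl.read_camera("scene");a=im[40:235,330:525]
cv2.imwrite("pics/r6.png",cv2.resize(a,(600,600),interpolation=cv2.INTER_CUBIC)[:,:,::-1])
go(657.5,-46.5,240,9)
E
```

```text
t 13.68 tcp [497.1 315.9 238.1] ydir 8.8 tilt [ 0.006  0.004 -1.   ] f [ 0.8 -0.3 -2.9] gap 22.9 gf 24.8
delta [-382.7  103.2   -2.3] roll -0.2 j [-0.31  0.44 -0.45  1.91  0.25  0.84 -0.74]
```

View pics/r6.png

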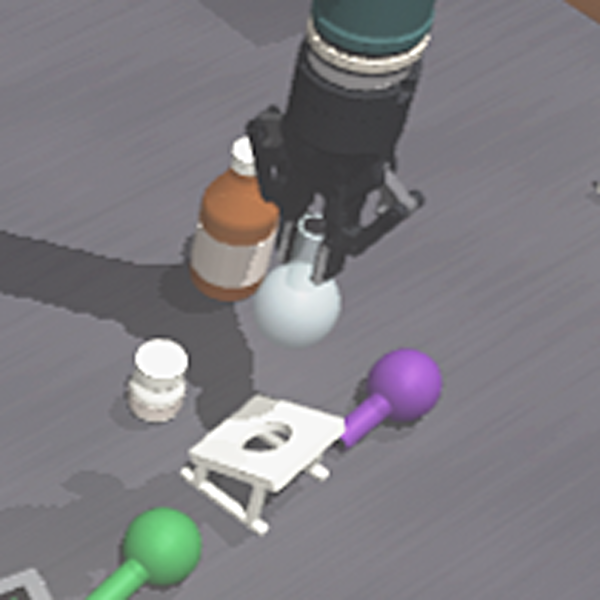

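```bash
python3 - <<'E'
from g import *
print(proj("scene",[496.5,315.2,200.5]),proj("scene",[496.5,315.2,278.5]))
print(onz("scene",426.8,139.1,200.5),onz("scene",432,114.1,278.5))
im=ctrl.read_camera("scene")
for r in ctrl.outline_of("scene","flask")[:3]:
    b=np.array(r["box"]);m=r["mask"].astype(np.uint8)
    if 400<b[0]<440 and b[3]<170:
        ys,xs=np.nonzero(m);k=ys>128;print(b,cv2.minEnclosingCircle(np.c_[xs,ys][k].astype(np.float32)))
go(657.5,-46.5,240,9)
E
```

```text
[424.00122681 139.69344312] [430.97922867 113.73015504]
[498.84073036 321.68478222 200.5       ] [498.61049279 316.20614437 278.5       ]
[410.6 113.2 439.5 153.1] ((424.4433898925781, 140.617919921875), 13.65290355682373)
t 13.78 tcp [495.2 314.1 234.9] ydir 8.8 tilt [ 0. -0. -1.] f [ 0.2 -0.4 -1. ] gap 23.4 gf 24.8
delta [-381.2  105.2   -4.9] roll -0.2 j [-0.31  0.44 -0.45  1.91  0.25  0.84 -0.74]
```

Call:
{"api": "servo_tool", "payload": {
  "deltas": [15,-0.02,0.005,0,0,15,-0.05,0.014,0,0,15,-0.085,0.023,0,0,15,-0.12,0.033,0,0,15,-0.155,0.043,0,0]
}}

```text
time_s: 14.2
tcp_pos: [560.9, 166.1, 233.1]
ee_rot: [-0.001, 0.65, 0.76, -0.001]
ft_force: [1.5, -0.1, -1.4]
finger_gap: 23.5
grasp_force: 24.8
```

Call:
{"api": "servo_tool", "payload": {
  "deltas": [15,-0.035,0.01,0,0,15,-0.07,0.02,0,0,15,-0.105,0.029,0,0,15,-0.14,0.038,0,0,15,-0.175,0.048,0,0]
}}

```text
time_s: 14.62
tcp_pos: [634.9, 0.3, 232.9]
ee_rot: [-0.001, 0.651, 0.759, -0.001]
ft_force: [0.9, 0.6, -1.2]
finger_gap: 23.8
grasp_force: 24.8
```

Call:
{"api": "servo_tool", "payload": {
  "deltas": [15,-0.025,0.007,0,0,15,-0.043,0.012,0,0,15,-0.051,0.014,0,0,15,-0.051,0.014,0,0,15,-0.051,0.014,0,0]
}}

```text
time_s: 15.03
tcp_pos: [656.4, -44.8, 233.6]
ee_rot: [-0.001, 0.651, 0.759, -0.0]
ft_force: [-0.3, 0.5, -0.7]
finger_gap: 23.4
grasp_force: 24.7
```

```bash
python3 g.py 657.8 -46.3 170 9
```

```text
t 15.03 tcp [656.4 -44.8 233.6] ydir 8.8 tilt [-0.003  0.001 -1.   ] f [-0.3  0.5 -0.7] gap 23.4 gf 24.7
delta [-1.8  1.3 63.6] roll -0.2 j [ 0.27  0.53 -0.39  1.75  0.25  0.91 -0.07]
```

Call:
{"api": "servo_tool", "payload": {
  "deltas": [15,-0.002,0.001,0.02,0,15,-0.002,0.001,0.04,0,15,-0.002,0.001,0.058,0,15,-0.002,0.001,0.066,0,15,-0.002,0.001,0.066,0]
}}

```text
time_s: 15.45
tcp_pos: [656.4, -45.2, 166.5]
ee_rot: [-0.002, 0.649, 0.76, -0.001]
ft_force: [-1.2, -0.1, -0.9]
finger_gap: 23.3
grasp_force: 24.7
```

```bash
python3 - <<'E'
from g import *
go(657.8,-46.3,160,9)
ims=[]
for n in("scene","top"):
    im=ctrl.read_camera(n);ims.append(im)
    for t in("flask","cork_ring"):
        for r in ctrl.outline_of(n,t):
            c=cv2.moments(r["mask"].astype(np.uint8),True);u,v=c["m10"]/c["m00"],c["m01"]/c["m00"]
            p=onz(n,u,v,87)
            if abs(p[1]+46)<60: print(n,t,round(r["score"],2),np.round(r["box"]),p.round(1))
for z in(129,87): print(proj("scene",[657.8,-46.3,z]))
a=ims[0][190:340,270:420];cv2.imwrite("pics/r7.png",cv2.resize(a,(600,600),interpolation=cv2.INTER_CUBIC)[:,:,::-1])
E
```

```text
t 15.45 tcp [656.4 -45.2 166.5] ydir 9.0 tilt [-0.005  0.001 -1.   ] f [-1.2 -0.1 -0.9] gap 23.3 gf 24.7
delta [-1.4  1.3  6.5] roll 0.0 j [ 0.25  0.6  -0.37  1.8   0.29  0.79 -0.11]
scene flask 0.58 [319. 267. 354. 304.] [640.1 -37.6  87. ]
scene cork_ring 0.76 [323. 292. 354. 314.] [672.5 -58.5  87. ]
top cork_ring 0.6 [331. 204. 344. 215.] [637.4 -28.8  87. ]
[337.76333797 287.80129907]
[337.27600156 296.27694521]
```

View pics/r7.png

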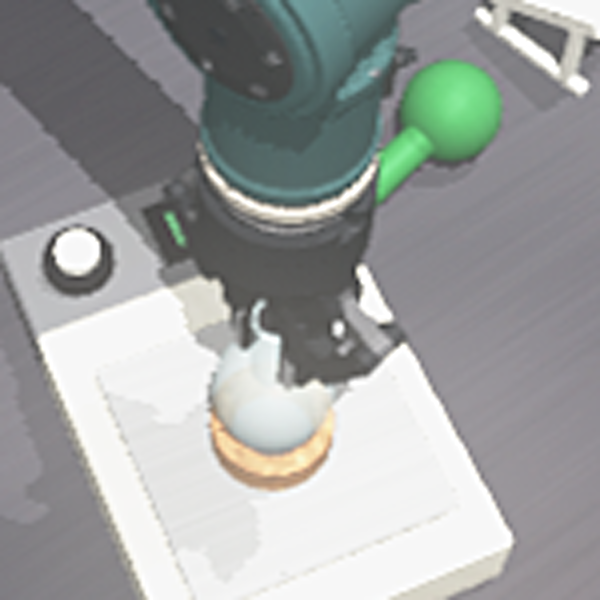

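The bulb is centred over the ring at pixel (338,288), as projected. Now I'll lower it slowly until it makes contact.

Call:
{"api": "servo_tool", "payload": {
  "deltas": [15,-0.001,0.001,0.002,0,15,-0.001,0.001,0.004,0,15,-0.001,0.001,0.005,0,15,-0.001,0.001,0.005,0,15,-0.001,0.001,0.005,0]
}}

```text
time_s: 16.17
tcp_pos: [659.8, -48.6, 163.6]
ee_rot: [-0.0, 0.651, 0.759, -0.0]
ft_force: [0.3, -0.1, -0.8]
finger_gap: 23.2
grasp_force: 24.7
```

Call:
{"api": "servo_tool", "payload": {
  "deltas": [15,0,0,0.001,0,15,0,0,0.001,0,15,0,0,0.001,0]
}}

```text
time_s: 16.42
tcp_pos: [659.9, -48.5, 162.7]
ee_rot: [-0.0, 0.651, 0.759, -0.0]
ft_force: [0.1, -0.5, -1.7]
finger_gap: 23.5
grasp_force: 24.7
```

Call:
{"api": "servo_tool", "payload": {
  "deltas": [15,0,0,0.001,0,15,0,0,0.001,0,15,0,0,0.001,0]
}}

```text
time_s: 16.67
tcp_pos: [660.0, -48.4, 162.1]
ee_rot: [0.0, 0.651, 0.759, 0.0]
ft_force: [-0.8, -0.2, 0.9]
finger_gap: 23.1
grasp_force: 25.1
```

Call:
{"api": "servo_tool", "payload": {
  "deltas": [15,0.001,-0.001,0,0,15,0.002,-0.001,0.001,0,15,0.002,-0.001,0.001,0]
}}

```text
time_s: 16.92
tcp_pos: [658.4, -46.4, 160.4]
ee_rot: [-0.0, 0.651, 0.759, -0.0]
ft_force: [0.2, 0.6, -0.4]
finger_gap: 23.6
grasp_force: 24.9
```

Call:
{"api": "servo_tool", "payload": {
  "deltas": [15,0,0,0.001,0,15,0,0,0.001,0,15,0,0,0.001,0]
}}

```text
time_s: 17.17
tcp_pos: [658.6, -46.5, 160.1]
ee_rot: [-0.0, 0.651, 0.759, -0.0]
ft_force: [-1.2, 1.3, 3.7]
finger_gap: 23.6
grasp_force: 25.3
```

Call:
{"api": "servo_tool", "payload": {
  "deltas": [15,0,0,0,0,15,0,0,0,0],
  "squeeze": 20
}}

```text
time_s: 17.33
tcp_pos: [658.6, -46.5, 160.1]
ee_rot: [-0.0, 0.651, 0.759, 0.0]
ft_force: [-1.4, 0.6, 4.1]
finger_gap: 23.3
grasp_force: 25.3
```

Call:
{"api": "servo_tool", "payload": {
  "deltas": [29,0,0,0,0,31,0,0,0,0,34,0,0,0,0,38,0,0,0,0,45,0,0,0,0]
}}

```text
time_s: 17.75
tcp_pos: [658.7, -46.9, 159.6]
ee_rot: [0.0, 0.651, 0.759, -0.0]
ft_force: [-0.6, 0.3, -0.1]
finger_gap: 38.3
grasp_force: 0.0
```

```bash
python3 g.py 658 -46 240 9
```

```text
t 17.75 tcp [658.7 -46.9 159.6] ydir 8.8 tilt [-0. -0. -1.] f [-0.6  0.3 -0.1] gap 38.3 gf 0.0
delta [  1.   -0.5 -80.4] roll -0.2 j [ 0.25  0.61 -0.36  1.8   0.29  0.78 -0.11]
```

Call:
{"api": "servo_tool", "payload": {
  "deltas": [55,0,0,-0.005,0,55,0,0,-0.02,0,55,0,0,-0.045,0,55,0,0,-0.08,0,55,0,0,-0.11,0]
}}

```text
time_s: 18.17
tcp_pos: [658.5, -46.6, 271.4]
ee_rot: [-0.0, 0.651, 0.759, 0.0]
ft_force: [0.4, 0.0, -0.3]
finger_gap: 46.8
grasp_force: 0.0
```

Call:
{"api": "servo_tool", "payload": {
  "deltas": [55,0,-0.02,0,0,55,0,-0.06,0,0,55,0,-0.1,0,0,55,0,-0.13,0,0,55,0,-0.13,0,0]
}}

```text
time_s: 18.58
tcp_pos: [522.4, -68.2, 269.2]
ee_rot: [-0.002, 0.651, 0.759, -0.004]
ft_force: [-0.7, -1.3, -0.1]
finger_gap: 46.9
grasp_force: 0.0
```

```bash
python3 - <<'E'
from g import *
go(658,-46,240,9)
for n in("scene","top"):
    im=ctrl.read_camera(n)
    for t in("flask","cork_ring"):
        for r in ctrl.outline_of(n,t):
            m=r["mask"].astype(np.uint8);c=cv2.moments(m,True);u,v=c["m10"]/c["m00"],c["m01"]/c["m00"]
            p=onz(n,u,v,120)
            if abs(p[1]+46)<60:
                print(n,t,round(r["score"],2),np.round(r["box"],1),p.round(1),m.sum())
                if t=="flask":
                    ys,xs=np.nonzero(m);d=cv2.distanceTransform(m,cv2.DIST_L2,5);_,R,_,L=cv2.minMaxLoc(d);print(" bulb px",L,R,"topmost",xs[ys<ys.min()+3].mean(),ys.min())
for n in("scene","top"): print(n,"expect bulb,mouth,ring",proj(n,[658,-46.4,122]),proj(n,[658,-46.4,200]),proj(n,[658,-46.4,87]))
E
```

```text
t 18.58 tcp [522.4 -68.2 269.2] ydir 8.7 tilt [-0.008 -0.003 -1.   ] f [-0.7 -1.3 -0.1] gap 46.9 gf 0.0
delta [  1.5 137.7  28. ] roll -0.3 j [ 0.38  0.33 -0.43  2.    0.18  0.86  0.01]
scene flask 0.56 [320.3 267.  356.9 305.9] [653.9 -43.4 120. ] 893
 bulb px (338, 289) 15.184497833251953 topmost 338.6 266
scene cork_ring 0.82 [322.3 297.2 351.8 314. ] [684.6 -69.4 120. ] 220
top flask 0.65 [329.9 191.7 353.9 214.5] [660.1 -45.5 120. ] 356
 bulb px (342, 202) 9.393799781799316 topmost 342.5 192
scene expect bulb,mouth,ring [337.69765607 289.35932454] [338.70237818 271.91864527] [337.29360238 296.37317508]
top expect bulb,mouth,ring [342.69533934 202.86877263] [344.02652353 198.33089347] [342.14447854 204.74660423]
```

```bash
python3 -c "
from workcell import ctrl
print(ctrl.sign_off())"
```

```text
the job is handed in; nothing more can be done
None
```

I handed the job in at about 19 s of the 72 s limit; no verdict came back. The larger ring is within about 3 mm of the pan's middle, tare was pressed through its full travel with only the ring on, and in both cameras the flask sits upright in the ring within a pixel or so of where it should be.

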